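# Hang the washed cup back in its gap on the utensil rail

### The job

Take the washed white cup out of the drying rack, stand it upright on the dark chopping board and let go of it there, so that you can take it again by its hook. Then lower it into the gap between the two cups hanging on the rail and hang it on the top bar, with its open body on the robot's side of the rail like its neighbours. Leave the two hanging cups where they hang, and do not shove the jam jar or the blue mug about.

Things in the scene. Friction and masses are not known exactly. Their poses are not given: they have to be found in the camera images.
- cup: Loose open square white cup to be hung, 0.2 kg, upright in the drying rack's slot. Origin: centre of underside; z up, +x to its back (hook side). 56 (x, -28 to 28) by 58 (y) by 90 mm to the rim, sheet 4 mm. Its back plate (x 24 to 28) rises to 124 mm and bends back into a hook, all 58 mm wide. In the rack it can only be gripped across its sides (58 mm, along y) just below the rim.
- cup_hook (a point): Middle of the underside of the cup's hook top, at (38, 0, 120) mm in the cup's frame; rests on the bar when hung. Hook: flat top 120 to 124 mm up, lip (x 48 to 52) down to 99 mm: 28 mm thick outside (x 24 to 52), 20 inside. In the gap it can only be held here: across the hook (28 mm, along x) from above, finger tips just above the rim, one each side of the bar.
- rack: Fixed drying rack on the draining board, grey base, wire arches. Axes as the cup in it; origin at z = 0 under the cup's place. The cup stands 10 mm above the origin, within 3 mm in x and y. Wire arch in front at x = -40 mm, 103 mm high; two behind at x = 62 and 94 mm, 137 mm high; all within y +-43 mm; sides (+-y) open. Base 170 by 130 mm.
- board: Fixed dark chopping board, 160 (x) by 240 (y) by 11 mm thick, lying flat on the worktop; origin: centre of its underside, z up.
- rail: Fixed utensil rail. Origin on the worktop under the middle of the hanging bar; z up, y along the bar, -x to the robot's side. A hung cup has its underside about 36 mm up and its origin near x = -40 mm, leaning up to 0.08 rad on the lower bar. While lowered, the back of its plate must be between x = -14 and -8 mm to pass both bars.
- rail_bar (a point): Middle of the hanging bar's axis, 150 mm above the rail's origin, rail's axes. Bar: 12 mm diameter, y -170 to 170 mm, posts of 14 mm diameter at the ends, 177 mm high. Lower stay bar: 12 mm diameter, axis at rail x = -2, z = 75 mm.
- left_cup: Loose white cup hanging on the rail left of the gap (+y), 0.2 kg, same shape, axes and origin (centre of underside) as the cup to be hung, with a rubber pad on its back. It slides or falls off when pushed. The gap between it and the right cup is 80 to 86 mm wide.
- right_cup: Loose white cup hanging on the rail right of the gap (-y): like the left one but shorter (rim 70 mm, hook top 104 mm above its underside). Origin: centre of underside; width 58 mm.
- jam_jar: Bystander: loose glass jam jar with a white lid, 65 mm diameter, 94 mm high, between the chopping board and the sink; origin: centre of its underside.
- mug: Bystander: loose blue mug, 89 x 125 x 99 mm, behind the chopping board to the right of the rail; origin: centre of its underside.
Not all that is in view belongs to the job. What is shaped like the right_cup but green or pink is not meant.

How it is judged (in metres and radians):
On the way:
1. the cup stands upright on the chopping board, at rest and let go (x of cup in the frame of board between -0.075 and 0.075 m and y of cup in the frame of board between -0.115 and 0.115 m and z of cup in the frame of board between 0.006 and 0.016 m and angle between cup's own z axis and vertical below 0.1 rad and linear speed of cup below 0.02 m/s and contact force between cup and the arm below 0.1 N and contact force between cup and the fingers below 0.1 N), for 0.2 s.
At the end, for the whole second after the job is handed in: The cup hangs at rest on the top bar between the two hanging cups: hook within 12 mm of the bar's line, its underside at 156 mm (150 to 162), body on the robot's side, lean under 0.18 rad; both hanging cups lean under 0.18 rad, within 20 mm of their places (x of cup_hook in the frame of rail between -0.012 and 0.012 m and z of cup_hook in the frame of rail between 0.15 and 0.162 m and x of cup in the frame of rail below -0.02 m and y of cup in the frame of left_cup below -0.05 m and y of cup in the frame of right_cup above 0.05 m and angle between each of cup, left_cup, right_cup's own z axis and vertical below 0.18 rad and linear speed of cup below 0.03 m/s and distance of each of left_cup, right_cup from where it was at the start of the episode below 0.02 m); the robot touches nothing.
It fails at once if a hanging cup is pushed more than 20 mm from its place or off the rail (distance of any of left_cup, right_cup from where it was at the start of the episode above 0.02 m).
It fails at once if a hanging cup is tipped by more than 0.35 rad (angle between any of left_cup, right_cup's own z axis and vertical above 0.35 rad).
It fails at once if the jam jar or the blue mug is shoved more than 40 mm (distance of any of jam_jar, mug from where it was at the start of the episode above 0.04 m).
It also fails if it takes over 64 s, if anything falls off the work surface, if the arm or the gripper's body presses on something with over 40 N, if the wrist force passes 120 N, or if a joint passes its speed limit or range.

### The arm

A 6-joint arm with a two-finger parallel gripper is mounted at the origin on a cart in front of the work surface, level with it; the furniture and walls round the work are solid. World frame = base frame: x ahead of the robot, y to its left, z up, the work surface at z = 0. Lengths are in m, angles in degrees, forces in N, time in s.
With the tool pointing down it reaches from about 0.4 to 0.825 m from the base axis. Payload 7 kg.
Tool frame: the origin (TCP) lies at the very end of the fingers, on their centre line; the grasp point (between the pads) lies hold_point_z behind it (hold_point_z is the distance from the TCP to the grasp point, in m); z points along the fingers, y is the direction in which the jaws open and shut (so a half turn about z gives the same grasp; the last joint's range is limited). The gripper opens to 88 mm and grips with 3 to 60 N. Pads are 19 mm wide; open, the fingers measure 130 mm over their backs; the gripper's body (78 mm by 193 mm) begins 47 mm behind the grasp point.
Start: joints at [85.892, 20.546, 0.682, 0, -70.136, -16.507], TCP at [0.238, 0.632, 0.227] pointing down, gripper open.
Joint ranges: [-176.03, 176.03], [-82.01, 121.73], [-58.28, 71.71], [-173.87, 95.51], [-174.79, -0.11], [-173.66, 173.66]. Speed limits (degrees/s): [136.94, 136.94, 172.46, 180, 180, 180].

### API

Orientations are given as [roll, pitch, yaw] about the fixed x, y, z axes, in that order (R = Rz(yaw) Ry(pitch) Rx(roll)).
In Python, from plant import get_obs, snapshot, close_job, hold_point_z gives the robot as it stands. The module is installed in compiled form; this text tells all that it offers.
- The arm moves only by the tool jog_arm, never from a script. Its argument "commands" is a list of rows, each a list of 4 numbers: the shift along the world's x, y, z in mm, then the turn about the world's z in degrees. In form: [[x, y, z, turn], ...]. A call has exactly 10 rows; each row shifts and turns the commanded pose from where the row before left it; what a row does not reach is not made up. A row lasts 1/12 s, in which the tool goes at most 41.7 mm and 7.16 degrees, less where a joint would pass 70% of its speed; a pose out of reach is approached as far as the arm can. A call is refused whole if a number of a shift passes 41.7 or a number of a turn 7.16, either way. A call with a gripper value outside its range is refused whole. "fingers" is the finger opening in mm, from 0 to 87.6, set as the call begins (left out, the last holds). The fingers move at their own pace and stop on an object; the grip force is fixed at half the most. Time passes only in rows, so rows that do not move let the fingers close, or fill a call up. It gives the time, the measured TCP pose, the force and the opening at its end, in the units of the state.
- get_obs(): the state, without advancing time (a new reading comes with each control period).
- snapshot(name): name is "side" or "top"; returns a dict with "image" (480x640x3 uint8, red, green, blue), "fov_y" (degrees; the focal length in pixels is half the picture's height over the tangent of half this angle, whatever the lens; pixels are square), "cx", "cy" (the principal point, pixels), "rvec" (rotation vector, rad) and "tvec" (3), from world to camera coordinates, as OpenCV has them. Camera axes: x right, y down, z forward; pixel columns grow to the right and rows downward; lengths in m; the calibration is good to about 2 mm. A picture is of the moment at which its call begins. There is no depth.
- close_job(): hands the job in, once; it reports no verdict.
The state is a dict: "clock": time; "joint_pos": joint angles; "qvel": joint speeds; "tau": joint torques, N m; "tool_pos": TCP position; "orientation": TCP orientation; "force": force on the tool from outside, world axes, zero at the start; "moment": the same for the moment, N m; "opening": finger opening in m.
Only numpy, scipy, OpenCV 4.12 (cv2) and the standard library are available. Lean on these libraries where they do the work, as an engineer would, in place of code of your own. Each camera call takes 0.05 s, during which the arm holds its last target.

## Working session

There is one attempt and no reset: what is moved stays moved. The work goes in short steps, Python scripts to look and compute and a tool call to move; the robot and the scene stay as the last step left them, time stands still between calls to the robot, and variables do not carry over. Pictures are saved under pics/ and viewed, and the job is handed in when it is done.

Besides the shell and the picture viewer there is one more tool, called after "Emit:" as name([rows], argument=value, ...), one row to a line, values as JSON. jog_arm: Moves the arm, as the interface text tells. Its arguments: {"type":"object","properties":{"commands":{"type":"array","items":{"type":"array","items":{"type":"number"}}},"fingers":{"type":"number"}},"required":["commands"]}

```bash
mkdir -p pics; cat > h.py <<'E'
import numpy as np, cv2
from plant import get_obs, snapshot, close_job, hold_point_z
def snap(n,save=None):
    s=snapshot(n)
    if save: cv2.imwrite('pics/'+save,cv2.cvtColor(s['image'],cv2.COLOR_RGB2BGR))
    f=240/np.tan(np.radians(s['fov_y'])/2)
    s['K']=np.array([[f,0,s['cx']],[0,f,s['cy']],[0,0,1.]])
    s['R']=cv2.Rodrigues(np.array(s['rvec'],float))[0]; s['t']=np.array(s['tvec'],float).reshape(3)
    s['C']=-s['R'].T@s['t']
    return s
def ray(s,u,v):
    d=s['R'].T@np.linalg.inv(s['K'])@np.array([u,v,1.]); return s['C'],d/np.linalg.norm(d)
def onz(s,u,v,z):
    C,d=ray(s,u,v); return C+d*(z-C[2])/d[2]
def proj(s,p):
    q=s['K']@(s['R']@np.array(p,float)+s['t']); return q[:2]/q[2]
def tri(s1,p1,s2,p2):
    C1,d1=ray(s1,*p1);C2,d2=ray(s2,*p2)
    a=np.linalg.lstsq(np.c_[d1,-d2],C2-C1,rcond=None)[0]
    A=C1+a[0]*d1;B=C2+a[1]*d2
    return (A+B)/2,np.linalg.norm(A-B)
E
python3 - <<'E'
from h import *
np.set_printoptions(precision=4,suppress=True)
for n in('side','top'):
    s=snap(n,n+'0.png'); print(n,s['C'],s['R'][2],s['fov_y'],s['cx'],s['cy'])
    import pickle; pickle.dump(s,open(n+'0.pkl','wb'))
print(get_obs(),hold_point_z() if callable(hold_point_z) else hold_point_z)
E
```

```text
side [0.9484 1.0512 0.8712] [-0.2164 -0.84   -0.4976] 47.806816744739365 319.73334492135376 243.13579636427932
top [ 0.444  -0.2182  1.2972] [ 0.146   0.0118 -0.9892] 52.654068220915704 327.5859274575325 235.9654093251318
{'clock': 0.1, 'joint_pos': array([ 85.8913,  20.5877,   0.6399,  -0.0185, -70.1348, -16.5052]), 'qvel': array([-0.0061, -0.018 ,  0.1125,  0.0223, -0.0452, -0.0503]), 'tau': array([ -0.0011, -58.4163,  29.3752,   7.0156,   0.0102,  -0.    ]), 'tool_pos': array([0.2375, 0.6314, 0.2257]), 'orientation': array([179.9159,  -0.0068, -20.6202]), 'force': array([-0.6152, -0.0745,  0.7114]), 'moment': array([-0.0258,  0.0666, -0.0162]), 'opening': 0.08799189713146607} 0.0188
```

View pics/side0.png

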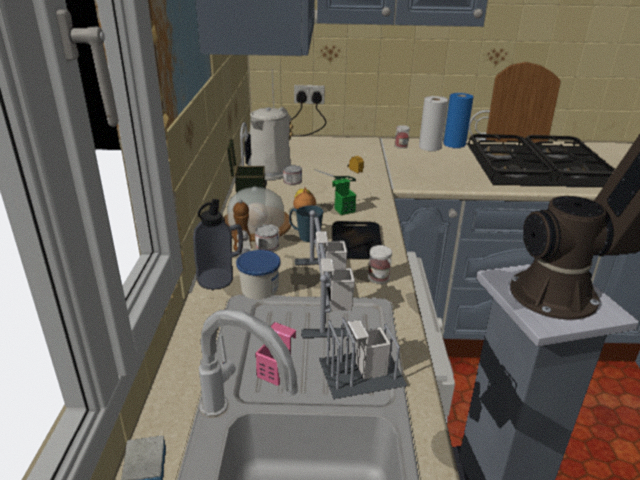

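View pics/top0.png

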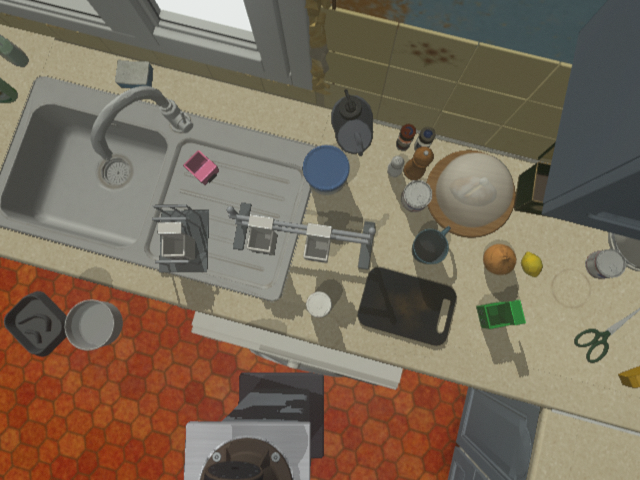

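```bash
python3 - <<'E'
from h import *
import pickle
for n in('side','top'):
    s=pickle.load(open(n+'0.pkl','rb'))
    for p in [(0,0,0),(.238,.632,.227),(.5,0,0),(.5,.3,0),(.7,0,0)]: print(n,p,proj(s,p).round())
    im=cv2.cvtColor(s['image'],cv2.COLOR_RGB2BGR)
    c=im[190:410,200:440] if n=='side' else im[140:360,140:470]
    cv2.imwrite('pics/c_%s.png'%n,cv2.resize(c,None,fx=2.4 if n=='top' else 2.7,fy=2.4 if n=='top' else 2.7,interpolation=cv2.INTER_CUBIC))
E
```

```text
side (0, 0, 0) [552. 294.]
side (0.238, 0.632, 0.227) [699. 426.]
side (0.5, 0, 0) [384. 318.]
side (0.5, 0.3, 0) [432. 403.]
side (0.7, 0, 0) [310. 329.]
top (0, 0, 0) [246. 486.]
top (0.238, 0.632, 0.227) [-64. 404.]
top (0.5, 0, 0) [251. 286.]
top (0.5, 0.3, 0) [140. 286.]
top (0.7, 0, 0) [253. 212.]
```

View pics/c_side.png

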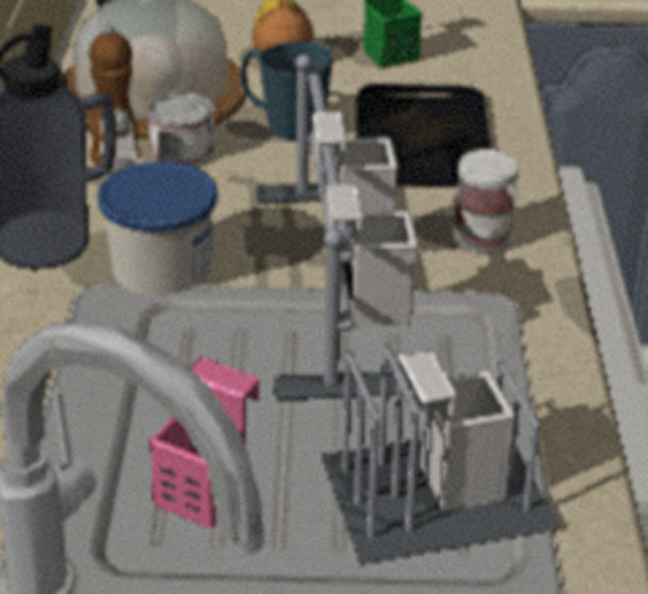

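View pics/c_top.png

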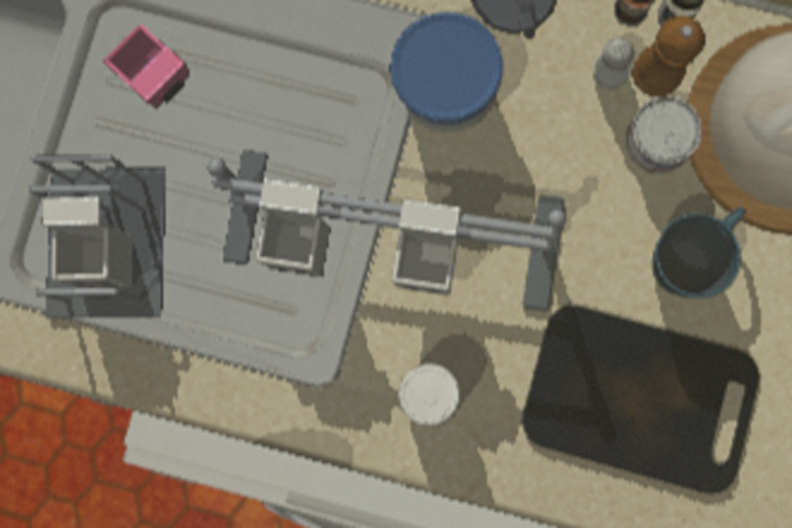

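```bash
python3 - <<'E'
import pickle,cv2,numpy as np
from h import *
s=pickle.load(open('top0.pkl','rb'));im=cv2.cvtColor(s['image'],cv2.COLOR_RGB2BGR)
def z(x0,y0,w,h,k): return cv2.resize(im[y0:y0+h,x0:x0+w],None,fx=k,fy=k,interpolation=cv2.INTER_NEAREST)
cv2.imwrite('pics/z1.png',z(145,200,70,75,8)); cv2.imwrite('pics/z2.png',z(225,200,160,75,5))
E
```

```text
(no output)
```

View pics/z1.png

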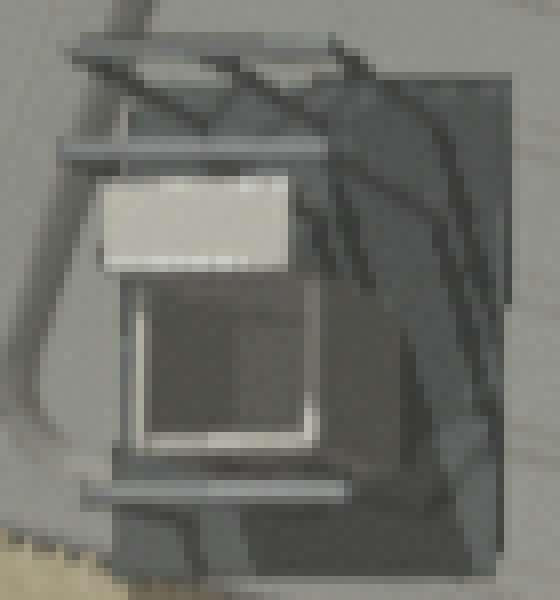

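View pics/z2.png

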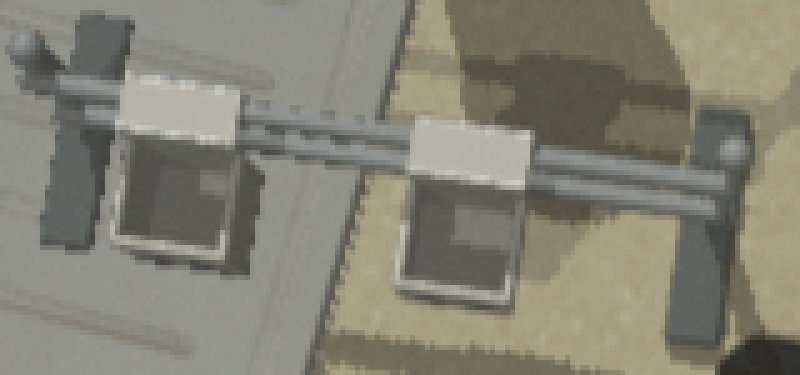

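```bash
python3 - <<'E'
import pickle
from h import *
np.set_printoptions(precision=4,suppress=True)
s=pickle.load(open('top0.pkl','rb'))
P=lambda L,x0,y0,k,z:np.array([onz(s,x0+a/k-.5,y0+b/k-.5,z) for a,b in L])
def rep(n,c):
    print(n);print(c[:,:2]); 
H=P([(104,177),(290,177),(290,270),(104,270)],145,200,8,.134);rep('hook',H);print(H.mean(0))
F=P([(82,491),(350,490)],145,200,8,.103);rep('front',F);print(F.mean(0))
B=P([(62,150),(328,148),(68,50),(335,46)],145,200,8,.137);rep('back',B);print(B[:2].mean(0),B[2:].mean(0))
R=P([(135,452),(318,448)],145,200,8,.100);rep('rimfront',R);print(R.mean(0))
L=P([(122,72),(243,87),(238,150),(116,133)],225,200,5,.160);rep('left',L);print(L.mean(0))
Q=P([(415,115),(534,130),(528,189),(408,172)],225,200,5,.160);rep('right',Q);print(Q.mean(0))
b=P([(250,124),(400,140),(545,158),(720,182)],225,200,5,.150);rep('bar',b)
b=P([(250,146),(400,163),(545,181),(710,206)],225,200,5,.075);rep('stay',b)
bd=P([(555,310),(757,352),(735,490),(525,420)],140,140,2.4,.011);rep('board',bd);print(bd.mean(0))
print(P([(429,394)],140,140,2.4,.094), P([(697,255)],140,140,2.4,.099))
E
```

```text
hook
[[0.6508 0.2117]
 [0.6508 0.1546]
 [0.6221 0.1533]
 [0.6221 0.2101]]
[0.6364 0.1824 0.134 ]
front
[[0.5575 0.2247]
 [0.5579 0.1413]]
[0.5577 0.183  0.103 ]
back
[[0.6586 0.2239]
 [0.6593 0.1425]
 [0.6898 0.2238]
 [0.691  0.1417]]
[0.659  0.1832 0.137 ] [0.6904 0.1828 0.137 ]
rimfront
[[0.57   0.2099]
 [0.5713 0.1528]]
[0.5706 0.1813 0.1   ]
left
[[ 0.665  -0.0164]
 [ 0.6577 -0.0744]
 [ 0.6273 -0.0726]
 [ 0.6354 -0.0143]]
[ 0.6464 -0.0444  0.16  ]
right
[[ 0.6442 -0.1567]
 [ 0.637  -0.2134]
 [ 0.6086 -0.2106]
 [ 0.6167 -0.1536]]
[ 0.6266 -0.1836  0.16  ]
bar
[[ 0.6415 -0.0769]
 [ 0.6338 -0.1491]
 [ 0.6251 -0.2186]
 [ 0.6135 -0.3022]]
stay
[[ 0.643  -0.0678]
 [ 0.6343 -0.1447]
 [ 0.6251 -0.2187]
 [ 0.6123 -0.3025]]
board
[[ 0.5462 -0.3175]
 [ 0.5005 -0.5384]
 [ 0.3522 -0.5094]
 [ 0.4262 -0.2836]]
[ 0.4563 -0.4122  0.011 ]
[[ 0.4534 -0.1813  0.094 ]] [[ 0.5964 -0.4581  0.099 ]]
```

```bash
python3 - <<'E'
import pickle
from h import *
np.set_printoptions(precision=4,suppress=True,linewidth=200)
s=pickle.load(open('top0.pkl','rb'));g=cv2.cvtColor(s['image'],cv2.COLOR_RGB2GRAY)
for u in (276,284,292,300,338,344,350,356,362,366): print(u,list(enumerate(g[218:246,u],218)) if u==276 else g[218:246,u])
for yaw in(-7,-8):
  a=np.radians(yaw)
  for x0 in (.6365,.6385):
    for t in(-.05,0.04,-.18):
      c=np.array([x0-np.sin(a)*t,-.114+np.cos(a)*t,0]); n=np.array([np.cos(a),np.sin(a),0])
      print(yaw,x0,[proj(s,c+n*o+np.array([0,0,.15])).round(1) for o in(.006,-.006)],[proj(s,c+n*o+np.array([0,0,.075])).round(1) for o in(.004,-.008)])
E
```

```text
276 [(218, np.uint8(140)), (219, np.uint8(145)), (220, np.uint8(132)), (221, np.uint8(137)), (222, np.uint8(145)), (223, np.uint8(127)), (224, np.uint8(104)), (225, np.uint8(125)), (226, np.uint8(142)), (227, np.uint8(129)), (228, np.uint8(108)), (229, np.uint8(89)), (230, np.uint8(119)), (231, np.uint8(146)), (232, np.uint8(146)), (233, np.uint8(117)), (234, np.uint8(86)), (235, np.uint8(79)), (236, np.uint8(77)), (237, np.uint8(84)), (238, np.uint8(86)), (239, np.uint8(85)), (240, np.uint8(83)), (241, np.uint8(76)), (242, np.uint8(80)), (243, np.uint8(115)), (244, np.uint8(141)), (245, np.uint8(141))]
284 [144 146 145 130 133 144 130 108 123 145 147 139 116  93 124 147 146 146 145 143 142 139 141 139 139 140 142 147]
292 [143 144 142 142 139 144 144 136 113  82  97 134 144 122  91 120 146 146 145 143 145 144 146 146 146 145 147 147]
300 [144 138 134 126 114 103 125 142 140 120 102 127 147 147 126 104 125 146 155 155 157 161 164 161 159 161 160 157]
338 [ 79  82  81  80  81  85  83  84  83  80  80  93 127 143 133 111  92 121 146 145 120  95  85  83  83  86 112 132]
344 [ 79  82  82 
[... 1120 characters left out ...]
2.2]), array([364.2, 237.1])] [array([362.8, 237.5]), array([362.2, 242.1])]
-8 0.6365 [array([310.9, 226.8]), array([310.1, 231.7])] [array([312.1, 232.4]), array([311.4, 237. ])]
-8 0.6365 [array([273.9, 221.6]), array([273.1, 226.5])] [array([277.3, 227.5]), array([276.6, 232.1])]
-8 0.6365 [array([364.7, 234.3]), array([364. , 239.2])] [array([362.7, 239.5]), array([362. , 244.1])]
-8 0.6385 [array([310.9, 226. ]), array([310.1, 230.9])] [array([312.1, 231.6]), array([311.4, 236.2])]
-8 0.6385 [array([273.9, 220.8]), array([273.1, 225.7])] [array([277.3, 226.8]), array([276.6, 231.4])]
-8 0.6385 [array([364.6, 233.5]), array([364. , 238.4])] [array([362.7, 238.7]), array([362. , 243.3])]
```

```bash
python3 - <<'E'
import pickle,cv2
s=pickle.load(open('side0.pkl','rb'));im=cv2.cvtColor(s['image'],cv2.COLOR_RGB2BGR)
cv2.imwrite('pics/z3.png',cv2.resize(im[205:345,290:395],None,fx=5.6,fy=4.2*4/3,interpolation=cv2.INTER_NEAREST)[:,:])
E
```

```text
(no output)
```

View pics/z3.png

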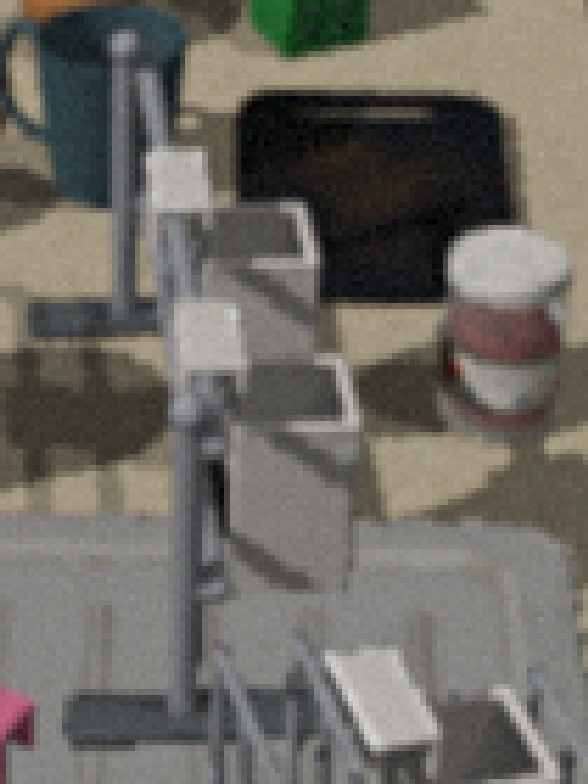

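```bash
python3 - <<'E'
import pickle
from h import *
np.set_printoptions(precision=4,suppress=True,linewidth=200)
s=pickle.load(open('top0.pkl','rb'))
D=[(276,222.3),(284,223.4),(300,225.6),(338,231.9),(344,232.8),(356,234.6),(366,236.1)]
p=np.array([onz(s,u,v,.15)[:2] for u,v in D]);print(p)
c=np.polyfit(p[:,1],p[:,0],1);print(c,np.degrees(np.arctan(c[0])),np.polyval(c,-.114))
sd=pickle.load(open('side0.pkl','rb'))
S=lambda a,b:(290+a/5.6-.5,205+b/5.6-.5)
# side: bar axis in side image between cups, posts, hooks
for a,b in [(172,245),(181,290),(143,75),(155,130)]:
    # intersect side ray with the vertical plane?  use plane z=.15
    print(onz(sd,*S(a,b),.15))
# hook corners on z=.16 from side
for n,L in dict(left=[(175,302),(238,300),(245,372),(182,375)],right=[(146,153),(204,150),(212,210),(153,215)]).items():
    q=np.array([onz(sd,*S(a,b),.16) for a,b in L]);print(n,q[:,:2].tolist(),q.mean(0))
# rack hook side
L=[(325,655),(400,645),(438,738),(372,752)]
q=np.array([onz(sd,*S(a,b),.134) for a,b in L]);print(q[:,:2],q.mean(0))
E
```

```text
[[ 0.6464 -0.0804]
 [ 0.6437 -0.0997]
 [ 0.6384 -0.1382]
 [ 0.6232 -0.2294]
 [ 0.621  -0.2437]
 [ 0.6166 -0.2724]
 [ 0.613  -0.2963]]
[0.1569 0.6594] 8.91880283436571 0.6415118587000564
[ 0.6401 -0.1397  0.15  ]
[ 0.6459 -0.0993  0.15  ]
[ 0.6126 -0.3126  0.15  ]
[ 0.6208 -0.2525  0.15  ]
left [[0.6552477510654905, -0.0738093854085049], [0.6271282470088924, -0.06937782213745836], [0.6396900275707104, -0.010970915823236949], [0.6669177811368017, -0.014559956306503308]] [ 0.6472 -0.0422  0.16  ]
right [[0.6353141772536928, -0.21225279976066447], [0.6068031056652704, -0.20920070636066068], [0.6179456734765405, -0.15094473410857612], [0.646357797138964, -0.1522838413510632]] [ 0.6266 -0.1812  0.16  ]
[[0.6512 0.154 ]
 [0.6207 0.1544]
 [0.6239 0.2116]
 [0.6506 0.2138]] [0.6366 0.1834 0.134 ]
```

Candidates for "white cup", by pixel in the top view:
- (172,240): cup in the wire drying rack. This is the one I want, and the close crop shows it between the arches.
- (262,232): left cup hanging on the rail.
- (318,240): right cup hanging on the rail.
- (318,305): lid of the jam jar.
- (200,166) pink and (500,315) green: decoys.

Measured positions:
- **Cup:** origin about (0.598, 0.182), yaw about 0.
- **Rail:** yaw about -8.5°, gap centre about (0.637, -0.113).
- **Board:** centre about (0.456, -0.412).

Emit:
jog_arm([
  [17.8,-22.5,0,1],
  [17.8,-22.5,0,1],
  [17.8,-22.5,0,1],
  [17.8,-22.5,0,1],
  [17.8,-22.5,0,1],
  [17.8,-22.5,0,1],
  [17.8,-22.5,0,1],
  [17.8,-22.5,0,1],
  [17.8,-22.5,0,1],
  [17.8,-22.5,0,1],
], fingers=87.6)

```text
clock: 0.93
tool_pos: [0.4161, 0.4054, 0.2263]
orientation: [180.0, 0.0, -10.6]
force: [0.7, 0.7, -0.6]
opening: 0.0878
```

Emit:
jog_arm([
  [17.8,-22.5,0,1],
  [17.8,-22.5,0,1],
  [17.8,-22.5,0,1],
  [17.8,-22.5,0,1],
  [17.8,-22.5,0,1],
  [17.8,-22.5,0,1],
  [17.8,-22.5,0,1.2],
  [17.8,-22.5,0,1.2],
  [17.8,-22.5,0,1.2],
  [0,0,0,0],
])

```text
clock: 1.77
tool_pos: [0.5777, 0.2008, 0.2258]
orientation: [179.9, 0.0, -1.1]
force: [0.0, 0.8, -0.1]
opening: 0.0878
```

Emit:
jog_arm([
  [8,-9.5,-20,1],
  [8,-9.5,-20,0],
  [0,0,-20,0],
  [0,0,-20,0],
  [0,0,0,0],
  [0,0,0,0],
  [0,0,0,0],
  [0,0,0,0],
  [0,0,0,0],
  [0,0,0,0],
])

```text
clock: 2.6
tool_pos: [0.5922, 0.1857, 0.1477]
orientation: [-179.9, -0.1, -0.0]
force: [1.0, -0.0, -0.1]
opening: 0.0875
```

```bash
python3 - <<'E'
from h import *
import pickle
print(get_obs()['tool_pos'],get_obs()['orientation'])
for n in('side','top'):
    s=snap(n); pickle.dump(s,open(n+'1.pkl','wb')); im=cv2.cvtColor(s['image'],cv2.COLOR_RGB2BGR)
    c=im[200:440,240:480] if n=='side' else im[140:340,90:330]
    cv2.imwrite('pics/a_%s.png'%n,cv2.resize(c,None,fx=2.5,fy=2.5))
E
```

```text
[0.5922461  0.18566013 0.14772024] [-1.79942889e+02 -8.87152633e-02 -3.00412430e-03]
```

View pics/a_side.png

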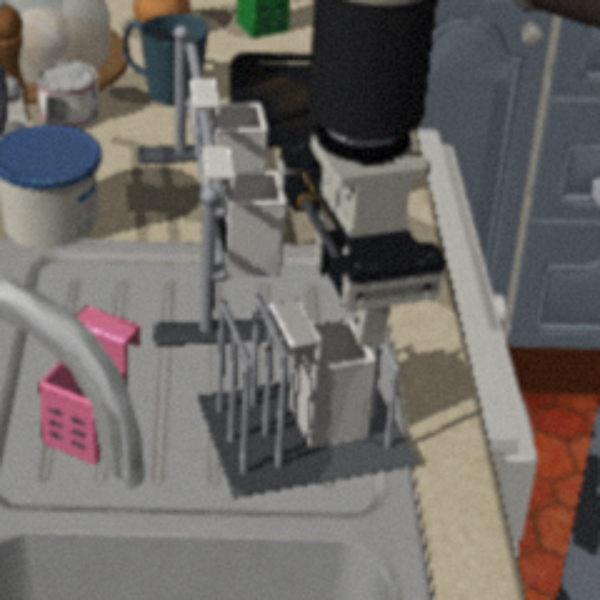

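```bash
python3 - <<'E'
from h import *
import pickle
for n in('side','top'):
    s=pickle.load(open(n+'1.pkl','rb'))
    o=(240,200) if n=='side' else (90,140)
    for p in [(.592,.186,.148),(.592,.23,.148),(.592,.142,.148),(.598,.182,.1),(.592,.186,.214)]: print(n,p,((proj(s,p)-o)*2.5).round())
E
```

```text
side (0.592, 0.186, 0.148) [346. 304.]
side (0.592, 0.23, 0.148) [364. 336.]
side (0.592, 0.142, 0.148) [330. 274.]
side (0.598, 0.182, 0.1) [334. 345.]
side (0.592, 0.186, 0.214) [352. 241.]
top (0.592, 0.186, 0.148) [187. 262.]
top (0.592, 0.23, 0.148) [141. 262.]
top (0.592, 0.142, 0.148) [233. 262.]
top (0.598, 0.182, 0.1) [208. 262.]
top (0.592, 0.186, 0.214) [162. 253.]
```

View pics/a_top.png

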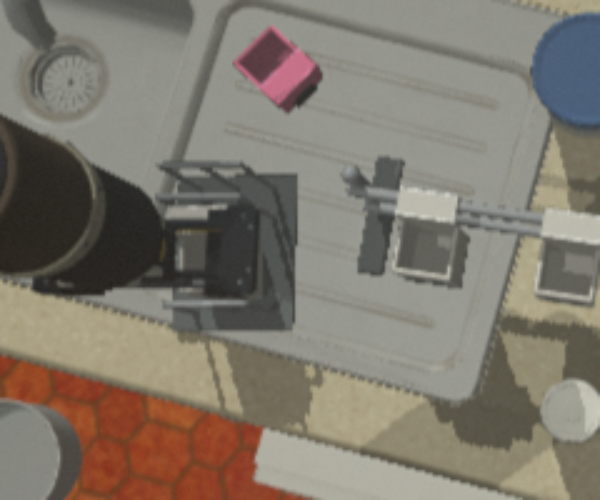

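The side view shows the near fingertip at crop (370,335), beside the rim at (335,345), which matches the projection. I'll descend over the cup's sides.

Emit:
jog_arm([
  [2,-3,-5,0],
  [0,0,-10,0],
  [0,0,-10,0],
  [0,0,-10,0],
  [0,0,-10,0],
  [0,0,-10,0],
  [0,0,-10,0],
  [0,0,-7,0],
  [0,0,0,0],
  [0,0,0,0],
])

```text
clock: 3.53
tool_pos: [0.5937, 0.1821, 0.074]
orientation: [180.0, 0.0, -0.0]
force: [0.0, -0.8, 0.3]
opening: 0.0875
```

Emit:
jog_arm([
  [0,0,0,0],
  [0,0,0,0],
  [0,0,0,0],
  [0,0,0,0],
  [0,0,0,0],
  [0,0,0,0],
  [0,0,0,0],
  [0,0,0,0],
  [0,0,0,0],
  [0,0,0,0],
], fingers=40)

```text
clock: 4.37
tool_pos: [0.5939, 0.1822, 0.0749]
orientation: [180.0, -0.0, -0.0]
force: [-1.8, -1.3, 4.6]
opening: 0.058
```

Emit:
jog_arm([
  [0,0,5,0],
  [0,0,12,0],
  [0,0,20,0],
  [0,0,25,0],
  [0,0,25,0],
  [0,0,25,0],
  [0,0,25,0],
  [0,0,25,0],
  [0,0,20,0],
  [0,0,8,0],
])

```text
clock: 5.2
tool_pos: [0.595, 0.1827, 0.2689]
orientation: [-179.9, -0.3, 0.0]
force: [1.2, 0.0, -1.6]
opening: 0.0579
```

```bash
python3 - <<'E'
from h import *
s=snap('side');im=cv2.cvtColor(s['image'],cv2.COLOR_RGB2BGR)
cv2.imwrite('pics/b_side.png',cv2.resize(im[120:420,240:560],None,fx=2,fy=2));print(get_obs()['tool_pos'],get_obs()['force'])
E
```

```text
[0.59507393 0.18272957 0.26877577] [ 0.54959185  0.10610829 -0.272876  ]
```

View pics/b_side.png

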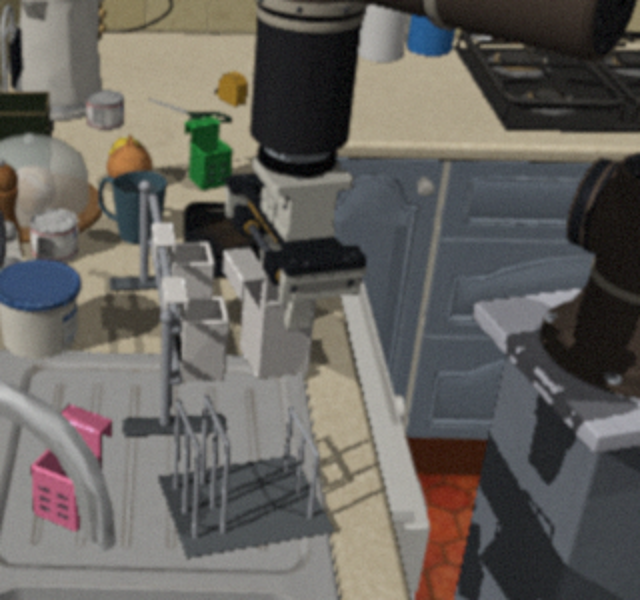

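The cup is clear of the rack (side crop (270,310)) and held. I'll carry it over to the board, turning it to the rail's yaw on the way.

Emit:
jog_arm([
  [-3,-12,0,0],
  [-6,-24,0,0],
  [-7.5,-30,0,-0.5],
  [-7.5,-30,0,-0.5],
  [-7.5,-30,0,-0.5],
  [-7.5,-30,0,-0.5],
  [-7.5,-30,0,-0.5],
  [-7.5,-30,0,-0.5],
  [-7.5,-30,0,-0.5],
  [-7.5,-30,0,-0.5],
])

```text
clock: 6.08
tool_pos: [0.5231, -0.0953, 0.2629]
orientation: [180.0, 0.1, -4.0]
force: [1.3, -0.8, -2.0]
opening: 0.0577
```

Emit:
jog_arm([
  [-7.5,-30,0,-0.5],
  [-7.5,-30,0,-0.5],
  [-7.5,-30,0,-0.5],
  [-7.5,-30,0,-0.5],
  [-7.5,-30,0,-0.5],
  [-7.5,-30,0,-0.5],
  [-7.5,-30,0,-0.5],
  [-7.5,-30,0,-0.5],
  [-6,-24,0,-0.5],
  [-3,-12,0,0],
])

```text
clock: 6.92
tool_pos: [0.4538, -0.3718, 0.2625]
orientation: [-180.0, 0.2, -8.7]
force: [1.1, 0.9, -2.0]
opening: 0.0577
```

Emit:
jog_arm([
  [0,0,-10,0],
  [0,0,-20,0],
  [0,0,-25,0],
  [0,0,-25,0],
  [0,0,-25,0],
  [0,0,-25,0],
  [0,0,-20,0],
  [0,0,-10,0],
  [0,0,0,0],
  [0,0,0,0],
])

```text
clock: 7.75
tool_pos: [0.4558, -0.3693, 0.1043]
orientation: [-180.0, 0.1, -8.5]
force: [0.1, -0.3, -1.1]
opening: 0.0579
```

```bash
python3 - <<'E'
from h import *
s=snap('top');im=cv2.cvtColor(s['image'],cv2.COLOR_RGB2BGR);o=get_obs()
a=cv2.resize(im[180:380,270:510],None,fx=2.5,fy=2.5)
s=snap('side');im=cv2.cvtColor(s['image'],cv2.COLOR_RGB2BGR)
cv2.imwrite('pics/d_top.png',a);cv2.imwrite('pics/d_side.png',cv2.resize(im[140:320,280:480],None,fx=3,fy=3));print(o['tool_pos'],o['orientation'],o['force'],o['joint_pos'])
E
```

```text
[ 0.45643572 -0.36973665  0.10530686] [ 1.79970683e+02 -3.89711170e-02 -8.47159738e+00] [-0.30934611  0.7674847  -1.14806309] [-1.99370716e+01  1.84266694e+01 -1.97079042e+01  2.66964560e-02
 -5.18214084e+01  1.01448971e+02]
```

View pics/d_top.png

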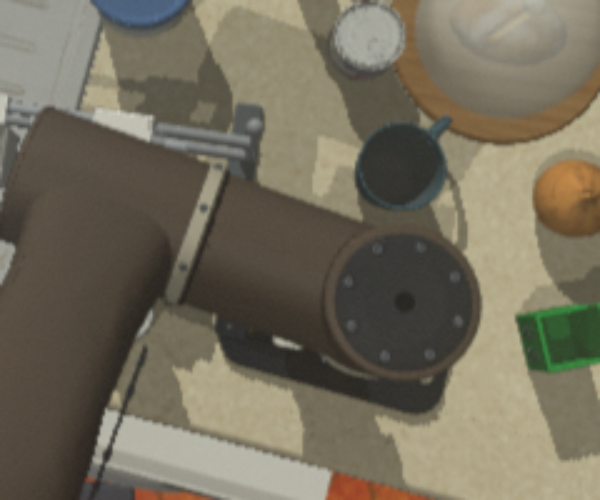

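View pics/d_side.png

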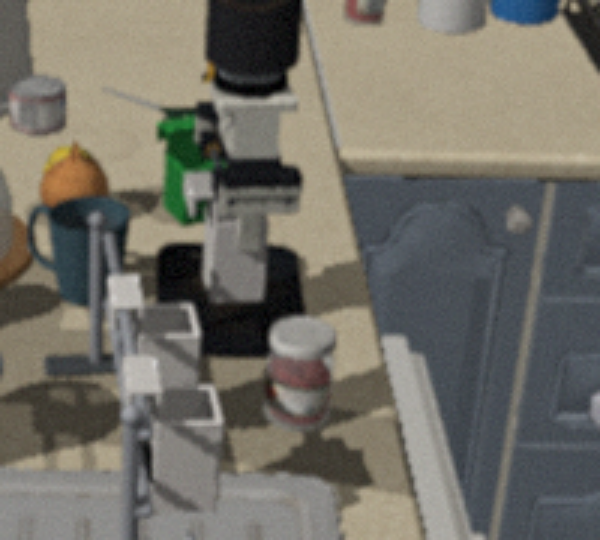

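Emit:
jog_arm([
  [0,0,-8,0],
  [0,0,-7,0],
  [0,0,-5,0],
  [0,0,-3,0],
  [0,0,-2,0],
  [0,0,-2,0],
  [0,0,-1,0],
  [0,0,0,0],
  [0,0,0,0],
  [0,0,0,0],
])

```text
clock: 8.68
tool_pos: [0.456, -0.3698, 0.0767]
orientation: [180.0, -0.0, -8.5]
force: [0.8, -0.4, -1.3]
opening: 0.0577
```

Emit:
jog_arm([
  [0,0,-0.5,0],
  [0,0,-0.5,0],
  [0,0,-0.4,0],
  [0,0,0,0],
  [0,0,0,0],
  [0,0,0,0],
  [0,0,0,0],
  [0,0,0,0],
  [0,0,0,0],
  [0,0,0,0],
])

```text
clock: 9.52
tool_pos: [0.456, -0.3699, 0.0758]
orientation: [180.0, -0.0, -8.5]
force: [-2.4, 2.0, 6.4]
opening: 0.0581
```

Emit:
jog_arm([
  [0,0,0,0],
  [0,0,0,0],
  [0,0,0,0],
  [0,0,0,0],
  [0,0,0,0],
  [0,0,0,0],
  [0,0,0,0],
  [0,0,0,0],
  [0,0,0,0],
  [0,0,0,0],
], fingers=87.6)

```text
clock: 10.35
tool_pos: [0.4558, -0.3698, 0.0751]
orientation: [-180.0, 0.0, -8.5]
force: [0.4, -0.4, -0.2]
opening: 0.0878
```

Emit:
jog_arm([
  [0,0,6,0],
  [0,0,10,0],
  [0,0,15,0],
  [0,0,20,0],
  [0,0,20,0],
  [0,0,20,0],
  [0,0,20,0],
  [0,0,15,0],
  [0,0,0,0],
  [0,0,0,0],
])

```text
clock: 11.18
tool_pos: [0.4564, -0.37, 0.2031]
orientation: [180.0, -0.2, -8.5]
force: [-0.4, 0.1, -0.3]
opening: 0.0877
```

Emit:
jog_arm([
  [4,0,5,-7],
  [4,0,5,-7],
  [4,0,5,-7],
  [4,0,5,-7],
  [4,0,5,-7],
  [4,-1,5,-7],
  [4,-1,5,-7],
  [4,-1,5,-7],
  [4,-1,5,-7],
  [4,-1,5,-7],
])

```text
clock: 12.02
tool_pos: [0.4956, -0.3745, 0.2506]
orientation: [179.9, 0.1, -78.9]
force: [0.2, 0.1, -0.3]
opening: 0.0876
```

Emit:
jog_arm([
  [1.5,-1,0,-7],
  [0,0,0,-7],
  [0,0,0,-6],
  [0,0,0,0],
  [0,0,0,0],
  [0,0,0,0],
  [0,0,0,0],
  [0,0,0,0],
  [0,0,0,0],
  [0,0,0,0],
])

```text
clock: 12.85
tool_pos: [0.4973, -0.3757, 0.2512]
orientation: [180.0, 0.0, -98.5]
force: [0.1, 0.2, -0.6]
opening: 0.0876
```

```bash
python3 - <<'E'
from h import *
import pickle
o=get_obs();print(o['tool_pos'],o['orientation'],o['joint_pos'])
s=snap('top');im=cv2.cvtColor(s['image'],cv2.COLOR_RGB2BGR)
pickle.dump(s,open('top2.pkl','wb'))
a=cv2.resize(im[180:380,270:510],None,fx=2.5,fy=2.5)
s=snap('side');im=cv2.cvtColor(s['image'],cv2.COLOR_RGB2BGR);pickle.dump(s,open('side2.pkl','wb'))
cv2.imwrite('pics/e_top.png',a);cv2.imwrite('pics/e_side.png',cv2.resize(im[160:280,300:420],None,fx=5,fy=5,interpolation=cv2.INTER_NEAREST))
print([((proj(s,p)-(300,160))*5).round() for p in [(.4976,-.3761,.135),(.46,-.3705,.101),(.46,-.3705,.011)]])
E
```

```text
[ 0.49734699 -0.37570204  0.25115596] [ 1.79999701e+02  2.33059140e-03 -9.84784368e+01] [-1.91476487e+01  1.49044412e+01 -4.09843631e+00 -2.36380836e-03
 -7.09978476e+01  1.06699816e+01]
[array([233., 247.]), array([291., 294.]), array([284., 420.])]
```

View pics/e_top.png

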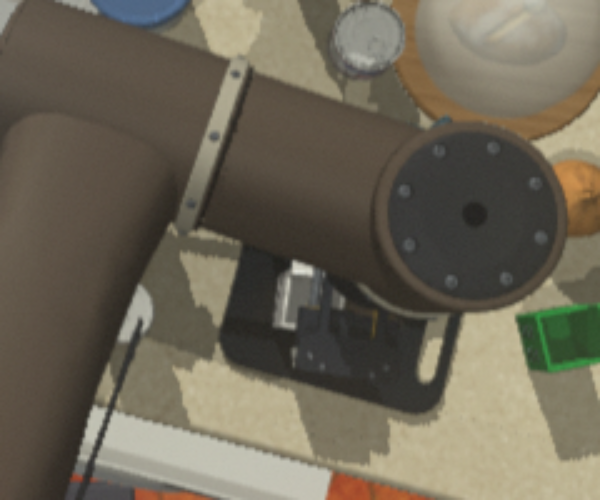

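View pics/e_side.png

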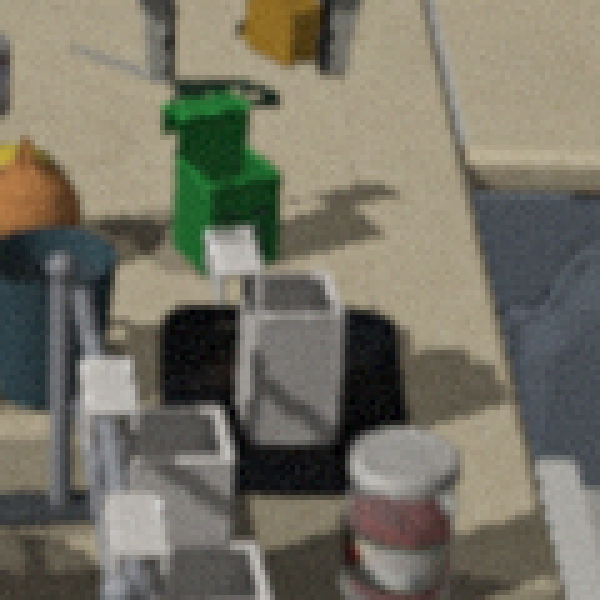

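The cup stands upright on the board in the side view, with its hook top at crop (232,251) against (233,247) predicted. I'll go down and take it by the hook.

Emit:
jog_arm([
  [0,0,-10,0],
  [0,0,-18,0],
  [0,0,-22,0],
  [0,0,-22,0],
  [0,0,-22,0],
  [0,0,-20,0],
  [0,0,-15,0],
  [0,0,-11,0],
  [0,0,-7,0],
  [0,0,0,0],
], fingers=60)

```text
clock: 13.78
tool_pos: [0.4965, -0.3753, 0.1024]
orientation: [179.9, 0.0, -98.5]
force: [0.2, 0.0, -0.6]
opening: 0.0602
```

Emit:
jog_arm([
  [0,0,0,0],
  [0,0,0,0],
  [0,0,0,0],
  [0,0,0,0],
  [0,0,0,0],
  [0,0,0,0],
  [0,0,0,0],
  [0,0,0,0],
  [0,0,0,0],
  [0,0,0,0],
], fingers=15)

```text
clock: 14.62
tool_pos: [0.4978, -0.3759, 0.1045]
orientation: [-180.0, -0.0, -98.5]
force: [1.6, 0.7, 2.3]
opening: 0.0281
```

```bash
python3 - <<'E'
from h import *
s=snap('side');im=cv2.cvtColor(s['image'],cv2.COLOR_RGB2BGR)
cv2.imwrite('pics/f_side.png',cv2.resize(im[160:280,300:420],None,fx=5,fy=5,interpolation=cv2.INTER_NEAREST))
o=get_obs();print(o['tool_pos'],o['orientation'],o['force'],o['moment'])
E
```

```text
[ 0.49780724 -0.37591241  0.10454426] [-1.79948437e+02 -1.95663966e-02 -9.85043072e+01] [ 1.93786244 -0.19675355  2.08379143] [ 0.18672573 -0.52219309  0.01996994]
```

View pics/f_side.png

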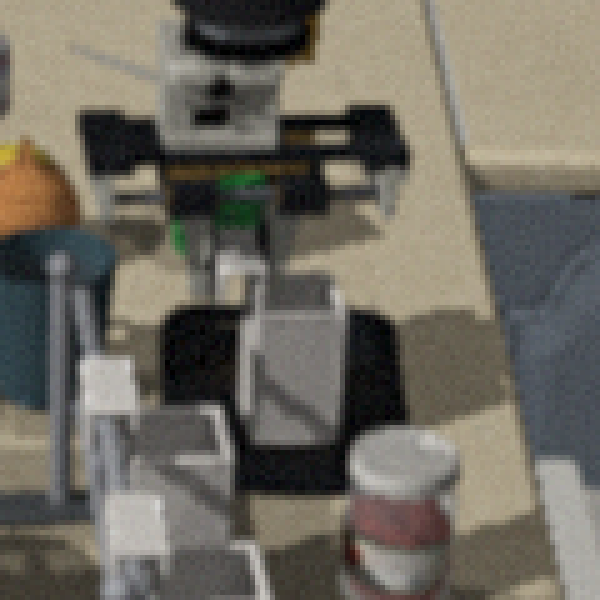

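```bash
python3 - <<'E'
from h import *
import pickle
np.set_printoptions(linewidth=220)
s=pickle.load(open('side0.pkl','rb'));im=cv2.cvtColor(s['image'],cv2.COLOR_RGB2BGR)
cv2.imwrite('pics/g.png',cv2.resize(im[210:285,300:350],None,fx=10,fy=8,interpolation=cv2.INTER_NEAREST))
g=cv2.cvtColor(s['image'],cv2.COLOR_RGB2GRAY)
for v in list(range(219,231,2))+list(range(243,257,2)): print(v,g[v,308:336])
for x0,yaw in ((.6415,-8.7),(.6385,-8.2)):
  a=np.radians(yaw);n=np.array([np.cos(a),np.sin(a),0])
  for t in(.02,.0,-.02,-.14,-.18):
    c=np.array([x0-np.sin(a)*t,-.113+np.cos(a)*t,.15]);print(x0,t,proj(s,c-n*.006).round(1),proj(s,c+n*.006).round(1), proj(s,c-n*.002-[0,0,.075]).round(1))
E
```

```text
219 [ 43  52 100 113 101  84  96 126 143 115  77  32  23  53 109 145 155 157 155 154 150 158 155 150 152 158 152 154]
221 [ 43  61 104 110  97  66  76 123 138 123  99  51  27  53 121 155 159 154 155 154 153 153 156 158 156 149 121  92]
223 [ 43  64 102 115  88  60  64 111 140 135 106  70  38  51 113 133 133 141 151 156 159 156 155 151 114  65  22   4]
225 [ 43  57 101 108  92  68  52  76 126 140 120  78  47  63 107 120 119  96  89  97  98  99  95  89  51  22  15  13]
227 [ 44  65 103 109  90  65  41  61 120 139 135  93  55  94 123 138 131 109  90  87  82  89  91  64  29  17   9   9]
229 [ 46  62 107 105  88  64  42  41  89 132 131 112  74  74  84  88  84  86  92  89  86  94  84  67  38  10  21   4]
243 [150 140 126 108  91  68  80 120 146 157 131 112 115 115 103 107  89  96 129 126  88  78  79  77  83  84  78  82]
245 [155 142 131 108  88  66  92 125 149 153 129 121 136 131 116  98  72  74 108 112  87  79  80  77  82  78  77  80]
247 [150 142 126 108  85  68 102 133 148 157 121 105 131 135 122  95  81  75  72  77  81  78  77  79  83  82  80  78]
249 [154 146 127 101  76  66 111 144 1
[... 277 characters left out ...]
2 131 112 111 100  88  79  79  81  92]
255 [153 149 123 103  77  75 114 151 157 146 127 103  89 120 142 129 105 106 138 132 124 127 121 126 109  90  80  75]
0.6415 0.02 [325.2 257.3] [320.6 257.5] [323.1 281.8]
0.6415 0.0 [324.5 253.3] [319.9 253.5] [322.4 277.6]
0.6415 -0.02 [323.7 249.4] [319.2 249.6] [321.7 273.5]
0.6415 -0.14 [319.6 227.8] [315.3 227.9] [317.8 250.8]
0.6415 -0.18 [318.3 221.3] [314.2 221.4] [316.6 243.9]
0.6385 0.02 [326.4 257.2] [321.8 257.4] [324.3 281.6]
0.6385 0.0 [325.6 253.2] [321.  253.4] [323.5 277.4]
0.6385 -0.02 [324.8 249.3] [320.2 249.5] [322.7 273.3]
0.6385 -0.14 [320.2 227.7] [315.9 227.9] [318.4 250.7]
0.6385 -0.18 [318.8 221.2] [314.6 221.3] [317.  243.8]
```

View pics/g.png

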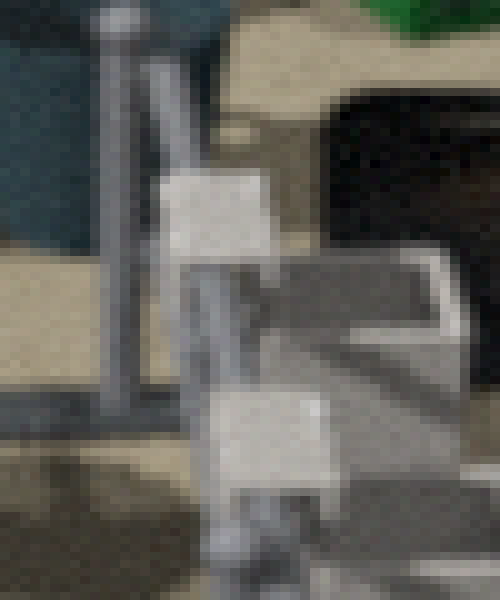

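The grip reads 28.1 mm. Both views agree on the bar axis at about (0.6415, -0.113), with rail yaw about -8.7°. I'll lift and carry the cup above the gap.

Emit:
jog_arm([
  [0,0,3,0],
  [0,0,10,0],
  [0,0,20,0],
  [0,0,25,0],
  [0,0,28,0],
  [0,0,28,0],
  [0,0,28,0],
  [0,0,26,0],
  [0,0,18,0],
  [0,0,9,0],
])

```text
clock: 15.5
tool_pos: [0.4976, -0.3761, 0.3027]
orientation: [-179.8, -0.1, -98.5]
force: [-0.1, -0.7, -1.4]
opening: 0.0278
```

Emit:
jog_arm([
  [3,6,0,0],
  [8,15,0,0],
  [13,24,0,0],
  [16,30,0,-0.2],
  [16,30,0,0],
  [16,30,0,0],
  [16,30,0,0],
  [16,30,0,0],
  [14,25,0,0],
  [10,18,0,0],
])

```text
clock: 16.33
tool_pos: [0.6255, -0.1346, 0.2968]
orientation: [179.8, 0.0, -98.6]
force: [0.5, -1.9, -2.1]
opening: 0.0282
```

Emit:
jog_arm([
  [6,11,0,0],
  [4,7,0,0],
  [2,3,0,0],
  [2,3,0,0],
  [0,0,0,0],
  [0,0,0,0],
  [0,0,0,0],
  [0,0,0,0],
  [0,0,0,0],
  [0,0,0,0],
])

```text
clock: 17.17
tool_pos: [0.6392, -0.1141, 0.2993]
orientation: [-180.0, 0.0, -98.7]
force: [-0.0, -0.2, -2.4]
opening: 0.0278
```

```bash
python3 - <<'E'
from h import *
import pickle
s=snap('side');im=cv2.cvtColor(s['image'],cv2.COLOR_RGB2BGR);pickle.dump(s,open('side3.pkl','wb'))
cv2.imwrite('pics/i_side.png',cv2.resize(im[180:320,280:420],None,fx=4.2,fy=4.2,interpolation=cv2.INTER_NEAREST))
s=snap('top');im=cv2.cvtColor(s['image'],cv2.COLOR_RGB2BGR)
cv2.imwrite('pics/i_top.png',cv2.resize(im[180:300,220:400],None,fx=4,fy=4))
o=get_obs();print(o['tool_pos'],o['orientation'],o['force'],o['opening'])
E
```

```text
[ 0.6392801  -0.11396262  0.29927978] [-1.79991542e+02 -7.45872177e-04 -9.87280651e+01] [ 0.42971264 -0.61463655 -3.03566292] 0.02758614037380274
```

View pics/i_side.png

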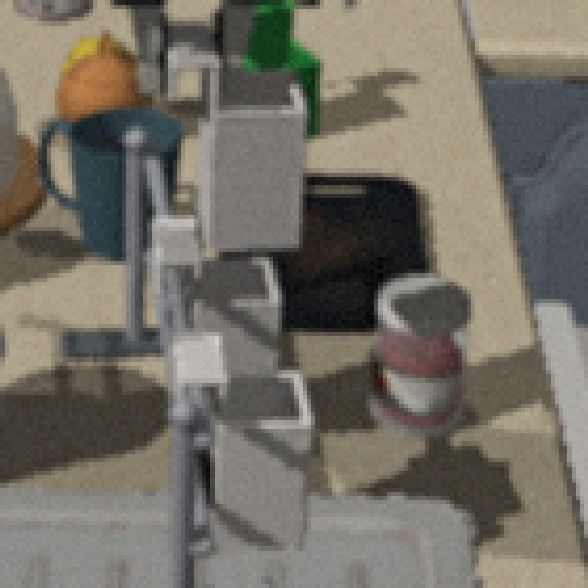

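View pics/i_top.png

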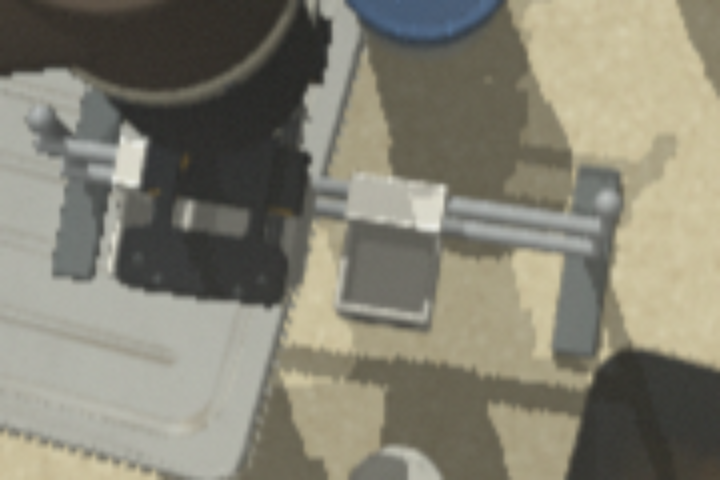

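```bash
python3 - <<'E'
from h import *
import pickle
s=pickle.load(open('side3.pkl','rb'))
a=np.radians(-8.7);R=np.array([[np.cos(a),-np.sin(a),0],[np.sin(a),np.cos(a),0],[0,0,1]])
T=np.array([.6393,-.114,.2993]);o=T-R@[.038,0,0.0935]
for p in [(.028,.029,0),(-.028,.029,0),(-.028,.029,.09),(.024,.029,.09),(-.028,-.029,.09),(.052,.029,.124),(.024,.029,.124)]: print(p,((proj(s,o+R@p)-(280,180)+.5)*4.2).round())
E
python3 - <<'E'
import cv2
im=cv2.imread('pics/i_side.png');cv2.imwrite('pics/i2.png',cv2.resize(im[20:270,140:340],None,fx=2.4,fy=2.4,interpolation=cv2.INTER_NEAREST))
E
```

```text
(0.028, 0.029, 0) [205. 253.]
(-0.028, 0.029, 0) [299. 250.]
(-0.028, 0.029, 0.09) [306. 114.]
(0.024, 0.029, 0.09) [216. 117.]
(-0.028, -0.029, 0.09) [292.  72.]
(0.052, 0.029, 0.124) [169.  64.]
(0.024, 0.029, 0.124) [218.  63.]
```

View pics/i2.png

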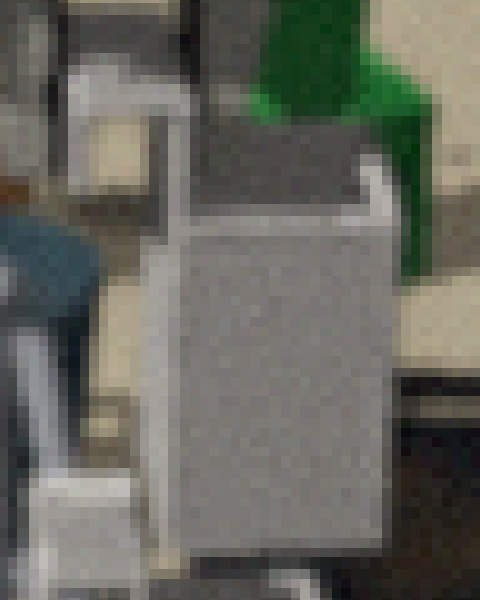

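Emit:
jog_arm([
  [1,0.7,-6,0],
  [0,0,-12,0],
  [0,0,-15,0],
  [0,0,-15,0],
  [0,0,-15,0],
  [0,0,-10,0],
  [0,0,-5,0],
  [0,0,0,0],
  [0,0,0,0],
  [0,0,0,0],
])

```text
clock: 18.1
tool_pos: [0.6409, -0.1131, 0.222]
orientation: [-179.9, 0.0, -98.7]
force: [0.8, 0.4, -2.5]
opening: 0.0279
```

```bash
python3 - <<'E'
from h import *
import pickle
s=snap('side');im=cv2.cvtColor(s['image'],cv2.COLOR_RGB2BGR);pickle.dump(s,open('side4.pkl','wb'))
cv2.imwrite('pics/j_side.png',cv2.resize(im[190:290,290:380],None,fx=6,fy=6,interpolation=cv2.INTER_NEAREST))
o=get_obs();print(o['tool_pos'],o['orientation'],o['force'],o['opening'])
E
```

```text
[ 0.64094368 -0.11309946  0.22216948] [-1.79904124e+02  1.00846269e-02 -9.87076682e+01] [-0.25189512  0.28168793 -2.19399711] 0.02790302904463674
```

View pics/j_side.png

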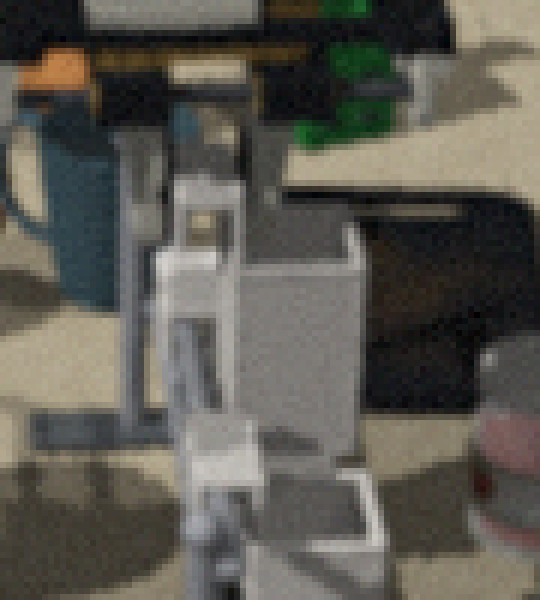

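Emit:
jog_arm([
  [-0.4,0,-6,0],
  [0,0,-8,0],
  [0,0,-8,0],
  [0,0,-8,0],
  [0,0,-8,0],
  [0,0,-5,0],
  [0,0,-2,0],
  [0,0,0,0],
  [0,0,0,0],
  [0,0,0,0],
])

```text
clock: 18.98
tool_pos: [0.6403, -0.1131, 0.1766]
orientation: [-180.0, 0.0, -98.7]
force: [0.8, 0.4, -1.1]
opening: 0.0281
```

Emit:
jog_arm([
  [0,0,-4,0],
  [0,0,-6,0],
  [0,0,-6,0],
  [0,0,-6,0],
  [0,0,-4,0],
  [0,0,-2,0],
  [0,0,0,0],
  [0,0,0,0],
  [0,0,0,0],
  [0,0,0,0],
])

```text
clock: 19.82
tool_pos: [0.6402, -0.113, 0.1486]
orientation: [-180.0, 0.0, -98.7]
force: [0.3, -0.2, -1.8]
opening: 0.0276
```

```bash
python3 - <<'E'
from h import *
import pickle
s=snap('side');im=cv2.cvtColor(s['image'],cv2.COLOR_RGB2BGR);pickle.dump(s,open('side4.pkl','wb'))
cv2.imwrite('pics/k_side.png',cv2.resize(im[190:290,290:380],None,fx=6,fy=6,interpolation=cv2.INTER_NEAREST))
o=get_obs();print(o['tool_pos'],o['orientation'],o['force'],o['opening'])
E
```

```text
[ 0.64017471 -0.11307743  0.14853106] [-1.79963656e+02  7.14288706e-03 -9.87154153e+01] [-1.0996771  -0.11676784 -2.15888806] 0.02779358800634358
```

View pics/k_side.png

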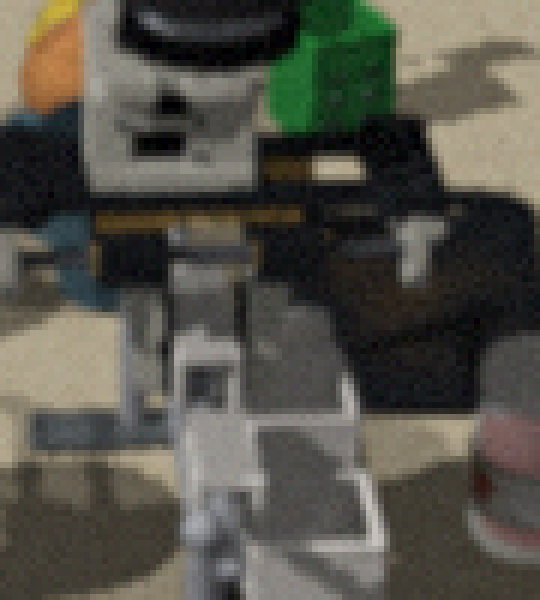

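Emit:
jog_arm([
  [0,0,-4,0],
  [0,0,-4,0],
  [0,0,-4,0],
  [0,0,-3,0],
  [0,0,-1.5,0],
  [0,0,0,0],
  [0,0,0,0],
  [0,0,0,0],
  [0,0,0,0],
  [0,0,0,0],
])

```text
clock: 20.7
tool_pos: [0.6401, -0.113, 0.1319]
orientation: [-180.0, 0.0, -98.7]
force: [-0.9, 1.3, -1.7]
opening: 0.0279
```

Emit:
jog_arm([
  [0,0,-0.8,0],
  [0,0,-0.8,0],
  [0,0,-0.4,0],
  [0,0,0,0],
  [0,0,0,0],
  [0,0,0,0],
  [0,0,0,0],
  [0,0,0,0],
  [0,0,0,0],
  [0,0,0,0],
])

```text
clock: 21.53
tool_pos: [0.64, -0.113, 0.1297]
orientation: [-180.0, 0.0, -98.7]
force: [-0.7, 0.6, -1.7]
opening: 0.0276
```

Emit:
jog_arm([
  [0,0,-0.5,0],
  [0,0,-0.5,0],
  [0,0,0,0],
  [0,0,0,0],
  [0,0,0,0],
  [0,0,0,0],
  [0,0,0,0],
  [0,0,0,0],
  [0,0,0,0],
  [0,0,0,0],
])

```text
clock: 22.37
tool_pos: [0.64, -0.1131, 0.129]
orientation: [-180.0, -0.0, -98.7]
force: [-2.7, 0.8, 4.9]
opening: 0.0281
```

```bash
python3 -c "
from plant import get_obs
o=get_obs();print(o['tool_pos'],o['force'],o['moment'])"
```

```text
[ 0.64004087 -0.11305335  0.12897824] [-2.6771557   0.7532194   4.91331859] [ 0.43676319  0.73362457 -0.03634949]
```

Contact at TCP z 0.129, as expected, with the weight carried by the bar. I'll let go.

Emit:
jog_arm([
  [0,0,0,0],
  [0,0,0,0],
  [0,0,0,0],
  [0,0,0,0],
  [0,0,0,0],
  [0,0,0,0],
  [0,0,0,0],
  [0,0,0,0],
  [0,0,0,0],
  [0,0,0,0],
], fingers=46)

```text
clock: 23.2
tool_pos: [0.64, -0.113, 0.1287]
orientation: [-180.0, 0.0, -98.7]
force: [-0.5, -0.1, -0.6]
opening: 0.0463
```

```bash
python3 - <<'E'
from h import *
s=snap('side');im=cv2.cvtColor(s['image'],cv2.COLOR_RGB2BGR)
cv2.imwrite('pics/l_side.png',cv2.resize(im[190:290,290:380],None,fx=6,fy=6,interpolation=cv2.INTER_NEAREST))
o=get_obs();print(o['tool_pos'],o['orientation'],o['force'],o['opening'])
E
```

```text
[ 0.63998923 -0.11303875  0.12868444] [-1.79996744e+02  1.01190019e-03 -9.87139630e+01] [ 0.31425149 -0.4040874  -0.68307832] 0.045968792381826135
```

View pics/l_side.png

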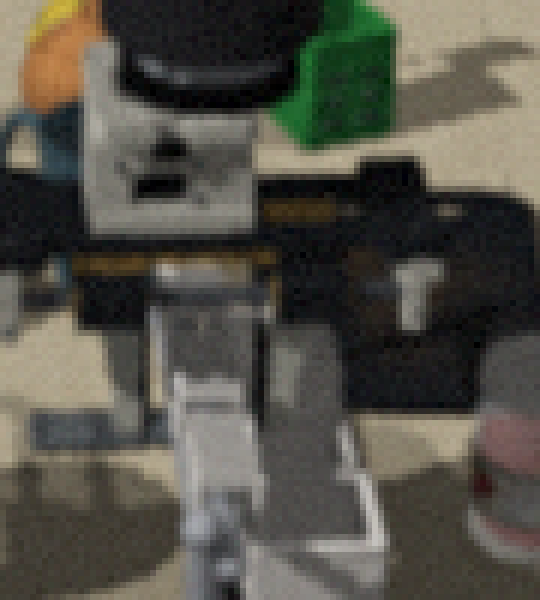

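The hook sits on the bar, with a finger clear on each side. I'll withdraw straight up, slowly at first.

Emit:
jog_arm([
  [0,0,2,0],
  [0,0,3,0],
  [0,0,5,0],
  [0,0,7,0],
  [0,0,8,0],
  [0,0,10,0],
  [0,0,12,0],
  [0,0,15,0],
  [0,0,18,0],
  [0,0,20,0],
])

```text
clock: 24.08
tool_pos: [0.6397, -0.113, 0.2302]
orientation: [180.0, -0.0, -98.7]
force: [1.8, 0.1, 0.1]
opening: 0.0462
```

Emit:
jog_arm([
  [0,0,25,0],
  [0,0,25,0],
  [0,0,25,0],
  [-20,0,10,0],
  [-20,0,0,0],
  [-20,20,0,0],
  [-20,20,0,0],
  [-10,20,0,0],
  [0,10,0,0],
  [0,0,0,0],
])

```text
clock: 24.92
tool_pos: [0.5498, -0.0416, 0.3155]
orientation: [-179.9, 0.1, -98.6]
force: [-0.4, -0.3, -0.1]
opening: 0.046
```

Emit:
jog_arm([
  [-5,20,0,0],
  [-5,30,0,0],
  [-5,30,0,0],
  [-5,30,0,0],
  [-5,30,0,0],
  [-5,30,0,0],
  [0,30,0,0],
  [0,30,0,0],
  [0,20,0,0],
  [0,0,0,0],
])

```text
clock: 25.75
tool_pos: [0.5207, 0.21, 0.3135]
orientation: [180.0, -0.0, -98.6]
force: [0.5, -0.0, -0.1]
opening: 0.0457
```

```bash
python3 - <<'E'
from h import *
import pickle
s=snap('side');im=cv2.cvtColor(s['image'],cv2.COLOR_RGB2BGR);pickle.dump(s,open('side5.pkl','wb'))
cv2.imwrite('pics/m_side.png',cv2.resize(im[190:290,290:380],None,fx=6,fy=6,interpolation=cv2.INTER_NEAREST))
s=snap('top');im=cv2.cvtColor(s['image'],cv2.COLOR_RGB2BGR);pickle.dump(s,open('top5.pkl','wb'))
cv2.imwrite('pics/m_top.png',cv2.resize(im[200:275,225:385],None,fx=5,fy=5,interpolation=cv2.INTER_NEAREST))
o=get_obs();print(o['tool_pos'],o['orientation'],o['force'],o['opening'])
E
```

```text
[0.5204527  0.20749966 0.31360179] [ 1.79985526e+02 -3.81476702e-02 -9.86401959e+01] [ 0.15930284 -0.37273466 -0.04086611] 0.04576014451589009
```

View pics/m_side.png

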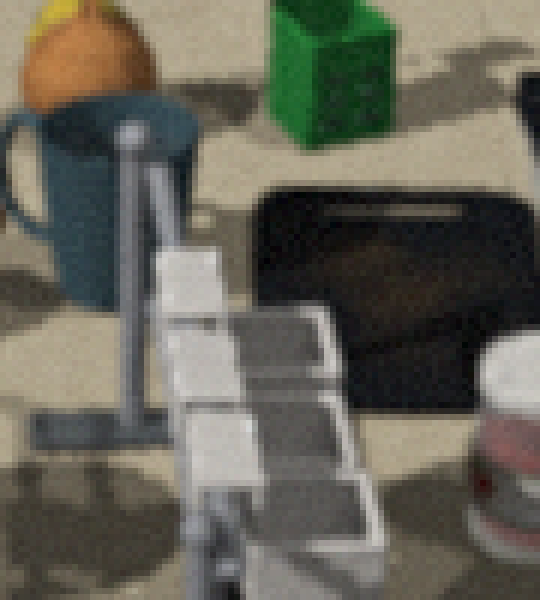

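View pics/m_top.png

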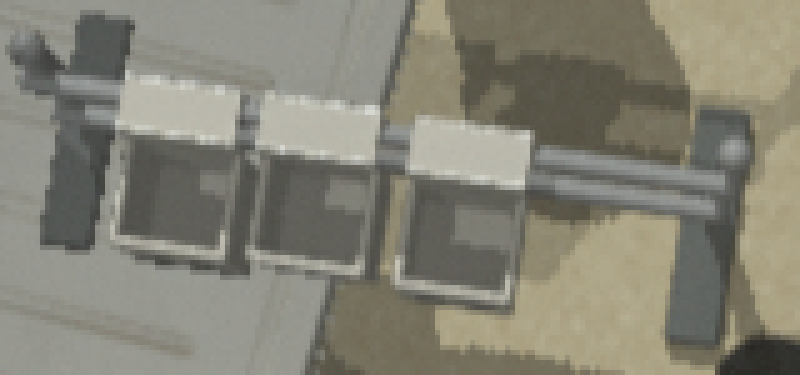

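Emit:
jog_arm([
  [0,0,0,0],
  [0,0,0,0],
  [0,0,0,0],
  [0,0,0,0],
  [0,0,0,0],
  [0,0,0,0],
  [0,0,0,0],
  [0,0,0,0],
  [0,0,0,0],
  [0,0,0,0],
])

```text
clock: 26.68
tool_pos: [0.5199, 0.2069, 0.3137]
orientation: [180.0, -0.0, -98.7]
force: [-0.5, 1.1, -0.4]
opening: 0.0461
```

```bash
python3 - <<'E'
from h import *
import pickle
np.set_printoptions(precision=4,suppress=True)
s=snap('top');a=pickle.load(open('top5.pkl','rb'));b=pickle.load(open('top0.pkl','rb'))
r=slice(205,265);d=lambda p,q,c:np.abs(p['image'][r,c].astype(int)-q['image'][r,c]).mean()
print('rest',d(s,a,slice(245,335)),'left',d(s,b,slice(247,272)),'right',d(s,b,slice(306,332)))
P=np.array([onz(s,225+x/5-.5,200+y/5-.5,.16) for x,y in [(263,91),(382,106),(376,163),(257,150)]]);print(P,P.mean(0))
a=np.radians(-8.7);q=P.mean(0)[:2]-[.6415,-.113];print('rail x',q@[np.cos(a),np.sin(a)])
print(close_job())
E
```

```text
rest 1.1559876543209877 left 3.5693333333333332 right 5.829273504273504
[[ 0.6558 -0.084   0.16  ]
 [ 0.6485 -0.1409  0.16  ]
 [ 0.6211 -0.1384  0.16  ]
 [ 0.6273 -0.0817  0.16  ]] [ 0.6382 -0.1112  0.16  ]
rail x -0.003559108690182686
the job is handed in; nothing more can be done
None
```

The white cup now hangs on the top bar between the two hanging cups, with its open body on the robot's side. I handed the job in at about 27 s of the 64 s allowed; no verdict is reported, so what follows is my own checks.

**What I did:** I gripped the cup across its sides in the rack and stood it upright on the chopping board. There I let go, took it again by the hook (28 mm opening), lowered it into the gap and hung it. I released it when the contact force showed the bar taking its weight, then moved the arm well clear.

**Last checks:**
- **Position:** the cup's hook is about 3.6 mm to the robot's side of the bar's line, within the 12 mm limit. The cup sits about 67 mm from the left cup and 73 mm from the right one, centre to centre, where at least 50 mm is needed.
- **At rest:** two top views about 1 s apart show no change beyond image noise.
- **Neighbours:** both hanging cups appear at the same pixel positions as at the start, by eye. The numerical image difference around them was a little higher than noise, which I take to be the new cup and its shadow in view.
- **Robot:** it touches nothing, and its force readings are only noise.
- **Not measured:** I did not work out the hung cup's lean or the height of its hook from the last pictures. It was released at the expected height and looks level with its neighbours. I checked the jam jar and mug only by eye; both appear unmoved.

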